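# Slide the clamp block round the bent rod

## Robot

A 6-joint arm with a two-finger parallel gripper is mounted at the origin on a cart in front of the work surface, level with it; the furniture and walls round the work are solid. World frame = base frame: x ahead of the robot, y to its left, z up, the work surface at z = 0. Lengths are in m, angles in rad, forces in N, time in s.
With the tool pointing down it reaches from about 0.3 to 0.825 m from the base axis. Payload 5.4 kg.
Tool frame: the origin (TCP) lies at the very end of the fingers, on their centre line; the grasp point (between the pads) lies 19 mm behind it; z points along the fingers, y is the line along which they close (so a half turn about z gives the same grasp; the last joint's range is limited). The gripper opens to 92 mm and grips with 3 to 60 N. Pads are 20 mm wide; open, the fingers measure 128 mm over their backs; the gripper's body (75 mm by 189 mm) begins 69 mm behind the grasp point.
Start: joints at [-1.375, 0.158, 1.597, -0, 1.386, -0.21], TCP at [0.227, -0.528, 0.215] pointing down, gripper open.
Joint ranges: [-2.91, 2.91], [-0.94, 2.29], [0.18, 2.7], [-1.29, 4.43], [0.17, 2.64], [-3, 3]. Speed limits (rad/s): [2.57, 2.57, 3.14, 3.14, 3.14, 3.14].

## Interface

Orientations are given as a rotation vector (axis times angle).
In Python, from workcell import bot gives the robot as it stands. Calls block until the motion is done:
- bot.goto(position, orientation): joint-space move of the TCP to a pose.
- bot.line_to(position, rot=None, max_speed=0.15): straight line of the TCP; rot=None keeps the orientation; max_speed is the mean speed in m/s.
- bot.set_joints(angles): joint-space move.
- bot.set_gripper(opening, newtons=None): opening from 0.0 (shut) to 1.0 (fully open); newtons is the grip in N (None keeps the last); returns when the fingers have stopped.
- bot.hold(seconds).
- bot.inverse_kinematics(position, orientation): joint angles nearest the present ones, or None.
- bot.read_camera(name): name is "side" or "top" or "wrist"; returns a dict with "pixels" (480x640x3 uint8, blue, green, red), "fx", "fy", "cx", "cy" (pixels), "R" (3x3) and "t" (3): a world point X has camera coordinates R X + t. Camera axes: x right, y down, z forward; pixel columns grow to the right and rows downward; lengths in m; the calibration is good to about 2 mm. The wrist camera is an equidistant fisheye: a pixel r from the principal point sees the ray r / f radians off the axis. A picture is of the moment at which its call begins. There is no depth.
A pose or a line that the arm cannot do raises bot.MotionError and nothing moves.
- bot.job_done(): hands the job in; it is judged then, once.
Readings, each from a call of its own:
- bot.current_clock(): time.
- bot.current_joints(): joint angles.
- bot.current_joint_vel(): joint speeds.
- bot.current_effort(): joint torques, N m.
- bot.current_ee_pos(): TCP position.
- bot.current_tool_rot(): TCP orientation.
- bot.current_contact_force(): force on the tool from outside, world axes, zero at the start.
- bot.current_ft_torque(): the same for the moment, N m.
- bot.current_opening(): opening from 0.0 (shut) to 1.0 (fully open).
- bot.current_grip_force(): force on a finger pad.
Only numpy, scipy, OpenCV 4.12 (cv2) and the standard library are available. Lean on these libraries where they do the work, as an engineer would, in place of code of your own. Each camera call takes 0.05 s, during which the arm holds its last target. There are 200 camera calls.

## Task

Pick up the drilled clamp block, thread it onto the free end of the bent support rod and slide it along the rod, round the bend, until it meets the stop ring by the stand's post; press it firmly home there for a second, with about 10 N, then let go. The rod is hand-bent and each one a little different, so feel your way and never strain it: keep every push or pinch on it below 15 N. Leave the glassware and the jar alone.

Things in the scene. Friction and masses are not known exactly. Their poses are not given: they have to be found in the camera images.
- block: drilled clamp block, bare aluminium, 16 long (x, along the bore) x 28 wide (y) x 46 mm tall, black fixed thumbscrew on top (14 mm across, top at 57 mm). Round 13 mm bore along x, 30 mm above the underside and above the centre of mass, so that it hangs upright on a rod. Stands loose on the table, about 0.12 kg. Origin: centre of underside. Goes on either way round, screw up
- bore (a point): centre of the block's bore, 30 mm above the underside; axes as the block's (x along the bore)
- rod_tip (a point): free end of the bent steel rod (10 mm thick, round end, stiff). x points outward along the straight level free leg, z up. Inward (-x) it is straight for 51 to 69 mm; then the hand-made bend: five turns of about 12 degrees, 19 mm apart (50 to 70 degrees in all), into the level seat leg at the same height. Between its ends the bend rises or sags by up to 6 mm (slope to 13 degrees)
- stop_face (a point): centre of the face of the dark stop ring (22 mm wide, 15 mm long) that ends the rod's seat leg. It looks to its own -y, along which the seat leg runs straight for 41 to 59 mm to the bend; z up. With the block home, the bore's centre is 8 mm from here. 45 mm behind (+y) is the post (13 mm thick, top 162 mm above the table); the rod lies 115 to 140 mm above the table
- stand: fixed rod stand: grey foot plate 100 x 130 x 14 mm and a steel post at its middle; origin under the post on the table, y axis parallel to the seat leg and pointing away from the rod
- flask: conical glass flask 61 mm wide, 78 mm tall, bystander; origin centre of underside
- jar: jar with black lid, 60 mm wide, 68 mm tall, bystander; origin centre of underside
- cylinder: slender measuring cylinder on a foot, 42 x 48 x 136 mm, bystander; origin centre of underside

How it is judged:
On the way, in this order (a step that is already met when the one before it is completed fails the run):
1. the block is threaded on the free leg of the rod (x of bore in the frame of rod_tip between -0.045 and -0.012 m and y of bore in the frame of rod_tip between -0.004 and 0.004 m and z of bore in the frame of rod_tip between -0.004 and 0.004 m), for 0.1 s.
2. the block has passed the bend and is on the seat leg (y of bore in the frame of stop_face between -0.045 and -0.005 m and distance between bore and stop_face below 0.047 m and angle between the x axis of bore and the y axis of stop_face, either way round below 0.35 rad), for 0.1 s.
3. the block is pressed home against the stop ring with more than 7 N (y of bore in the frame of stop_face above -0.0105 m and contact force between block and stand above 7 N), for 0.5 s.
At the end, for the whole second after the job is handed in: the block hangs on the seat leg, screw upward (within 20 degrees), its face within 3 mm of the stop ring, released and at rest (y of bore in the frame of stop_face between -0.011 and -0.005 m and distance between bore and stop_face below 0.0125 m and angle between the x axis of bore and the y axis of stop_face, either way round below 0.3 rad and angle between block's own z axis and vertical below 0.35 rad and linear speed of block below 0.02 m/s and contact force between the arm and block below 0.1 N); the robot touches nothing.
It fails at once if the rod or its stand was strained: the block or the robot pressed or pinched it with more than 18 N (contact force between any of block, the arm and stand above 18 N).
It fails at once if a bystander was shoved or tipped (distance of any of flask, jar, cylinder from where it was at the start of the episode above 0.03 m or angle between any of flask, jar, cylinder's own z axis and vertical above 0.5 rad).
It also fails if it takes over 69 s, if anything falls off the work surface, if the arm or the gripper's body presses on something with over 40 N, if the wrist force passes 120 N, or if a joint passes its speed limit or range.

## Working session

There is one attempt and no reset: what is moved stays moved. The work goes in short steps, each a Python script; the robot and the scene stay as the last script left them, time stands still between calls to the robot, and variables do not carry over. Pictures are saved under pics/ and viewed, at most 10 in all, crops included, and the job is handed in when it is done.

```bash
ls; mkdir -p pics
python3 - <<'E'
from workcell import bot
import cv2,pickle,numpy as np
d={}
for n in("side","top","wrist"):
    c=bot.read_camera(n); d[n]=c; cv2.imwrite(f"pics/a_{n}.png",c["pixels"]); print(n,c["fx"],c["cx"],c["cy"],np.round(-np.array(c["R"]).T@np.array(c["t"]),3))
pickle.dump(d,open("a.pkl","wb"))
print(bot.current_clock(),bot.current_tool_rot(),bot.current_opening())
E
```

```text
pics
side 435.43824827385964 313.0506170721807 234.187236473573 [ 0.518 -0.73   0.633]
top 437.40636711961804 316.49148269601943 236.51793554871185 [ 0.469 -0.05   1.055]
wrist 371.64829954431775 320.6340348683879 243.49075653655848 [ 0.286 -0.501  0.385]
0.15 [-3.07575130e+00 -6.32764268e-01 -2.76505578e-05] 1.0004246390507059
```

View pics/a_side.png

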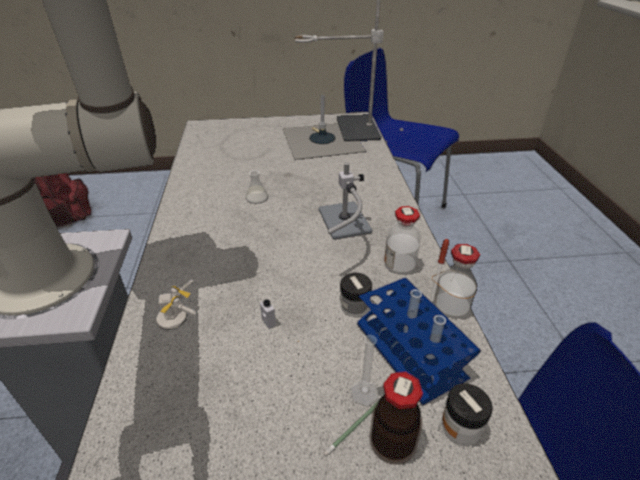

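View pics/a_top.png

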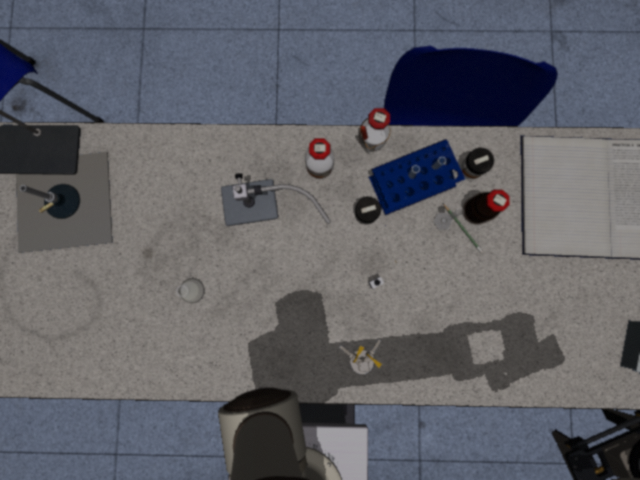

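The side view shows the rod stand at (345,205), with its rod ending near (343,272), and the block at (268,312). The top view shows the foot plate at (250,203), the rod tip at (328,222) and the block at (376,282). Next I'll take wrist views from close up.

```bash
cat > h.py <<'E'
from workcell import bot
import cv2,pickle,numpy as np
from scipy.spatial.transform import Rotation as Ro
def rv(yaw,pitch=0):
    "tool down, tool x at heading yaw; pitch>0 lifts the heading (nose up)"
    c,s=np.cos(yaw),np.sin(yaw)
    R=np.array([[c,s,0],[s,-c,0],[0,0,-1.]])
    return (Ro.from_rotvec(-pitch*np.array([-s,c,0]))*Ro.from_matrix(R)).as_rotvec()
def centre(c): return -np.array(c["R"]).T@np.array(c["t"])
def ray(c,uv,fish):
    x=(uv[0]-c["cx"])/c["fx"]; y=(uv[1]-c["cy"])/c["fy"]
    if fish:
        r=np.hypot(x,y)+1e-12; d=np.array([x/r*np.sin(r),y/r*np.sin(r),np.cos(r)])
    else: d=np.array([x,y,1.])
    return np.array(c["R"]).T@d
def onplane(c,uv,z,fish):
    o=centre(c); d=ray(c,uv,fish); return o+d*(z-o[2])/d[2]
def proj(c,X,fish):
    p=np.atleast_2d(X)@np.array(c["R"]).T+np.array(c["t"])
    if fish:
        n=np.hypot(p[:,0],p[:,1])+1e-12; k=np.arctan2(n,p[:,2])/n
    else: k=1/p[:,2]
    return np.c_[c["fx"]*p[:,0]*k+c["cx"],c["fy"]*p[:,1]*k+c["cy"]]
def tri(obs):
    "obs: list of (cam,uv,fish)"
    A=np.zeros((3,3));b=np.zeros(3)
    for c,uv,f in obs:
        d=ray(c,uv,f);d/=np.linalg.norm(d);P=np.eye(3)-np.outer(d,d);A+=P;b+=P@centre(c)
    X=np.linalg.solve(A,b); return X,[np.round(proj(c,X,f)[0]-uv,1) for c,uv,f in obs]
E
cat > look.py <<'E'
from h import *
a=pickle.load(open("a.pkl","rb"))["wrist"]
T=Ro.from_rotvec([-3.0757513,-.632764268,0]).as_matrix()
print("cam in tool",T.T@(centre(a)-[.227,-.528,.215])," axis in tool",T.T@np.array(a["R"])[2])
yaw=np.radians(38); d={}
for n,p in dict(b1=(.33,-.23,.15),b2=(.38,-.29,.15),r1=(.44,-.02,.21),r2=(.49,-.13,.21)).items():
    try: bot.goto(p,rv(yaw))
    except bot.MotionError as e: print(n,e); continue
    bot.hold(.15)
    d[n]=bot.read_camera("wrist"); cv2.imwrite(f"pics/w_{n}.png",d[n]["pixels"])
    print(n,bot.current_clock(),np.round(bot.current_joints(),2),np.round(bot.current_ee_pos(),3))
pickle.dump(d,open("w.pkl","wb"))
cv2.imwrite("pics/m.png",cv2.resize(np.vstack([np.hstack([d[k]["pixels"] for k in("b1","b2")]),np.hstack([d[k]["pixels"] for k in ("r1","r2")])]),(800,600),interpolation=cv2.INTER_AREA))
E
python3 look.py
```

```text
cam in tool [ 0.06499281 -0.00145347 -0.16992017]  axis in tool [-2.33377904e-01 -1.54317361e-04  9.72386101e-01]
b1 1.575 [-0.91 -0.26  2.13 -0.    1.27 -0.  ] [ 0.33  -0.231  0.15 ]
b2 2.1833 [-0.91 -0.04  1.93  0.    1.25  0.  ] [ 0.379 -0.289  0.15 ]
r1 3.475 [-0.32 -0.2   1.96 -0.    1.38  0.59] [ 0.44  -0.021  0.21 ]
r2 4.225 [-0.5  -0.02  1.79  0.    1.37  0.41] [ 0.49  -0.129  0.21 ]
```

View pics/m.png

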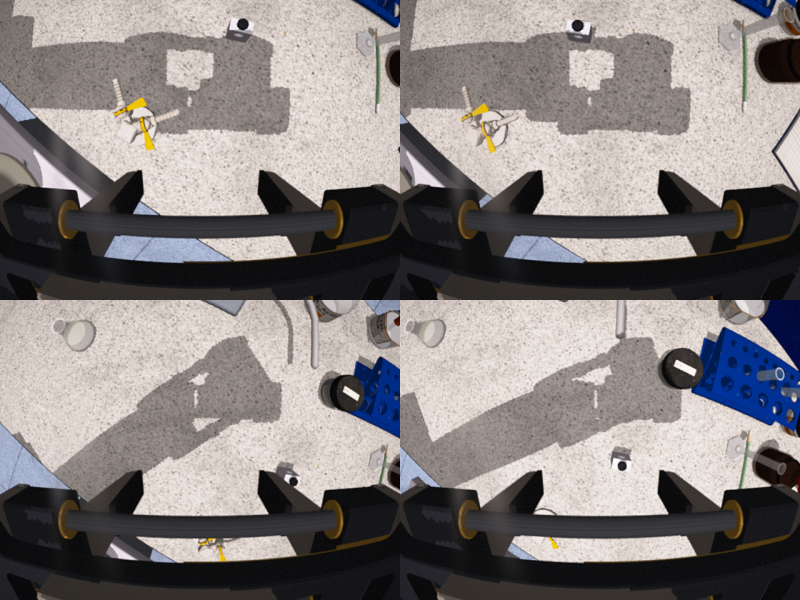

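```bash
cat > look2.py <<'E'
from h import *
w=pickle.load(open("w.pkl","rb"))
print("tip",tri([(w["r1"],(506,108),1),(w["r2"],(354,56),1)]))
B=tri([(w["b1"],(388,38),1),(w["b2"],(282,38),1)]); print("screw",B)
d=w; b=np.r_[B[0][:2],.15]; h38=np.array([.788,.616,0]); n=np.array([-.616,.788,0])
for k,p,y in [("b3",b+.01*h38+.05*n,38),("b4",b+.01*h38-.05*n,38),("r3",np.array([.545,-.005,.24]),-26),("r4",np.array([.60,-.035,.24]),-26)]:
    try: bot.goto(p,rv(np.radians(y)))
    except bot.MotionError as e: print(k,e); continue
    bot.hold(.15); d[k]=bot.read_camera("wrist"); print(k,bot.current_clock(),np.round(bot.current_joints(),2))
pickle.dump(d,open("w.pkl","wb"))
ks=("b3","b4","r3","r4")
I=[d[k]["pixels"] if k in d else np.zeros((480,640,3),np.uint8) for k in ks]
cv2.imwrite("pics/m2.png",cv2.resize(np.vstack([np.hstack(I[:2]),np.hstack(I[2:])]),(800,600),interpolation=cv2.INTER_AREA))
E
python3 look2.py
```

```text
tip (array([ 0.60959971, -0.06267571,  0.12357424]), [array([ 0.5, -1.5]), array([-0.5,  1.7])])
screw (array([ 0.48108505, -0.17358496,  0.05796178]), [array([ 0. , -1.1]), array([0. , 1.1])])
b3 4.8 [-0.53 -0.04  1.93  0.    1.25  0.38]
b4 5.4833 [-0.59  0.17  1.71  0.    1.26  0.31]
r3 7.0083 [-0.23  0.06  1.65 -0.    1.43  1.79]
r4 7.5667 [-0.26  0.21  1.49  0.    1.44  1.77]
```

View pics/m2.png

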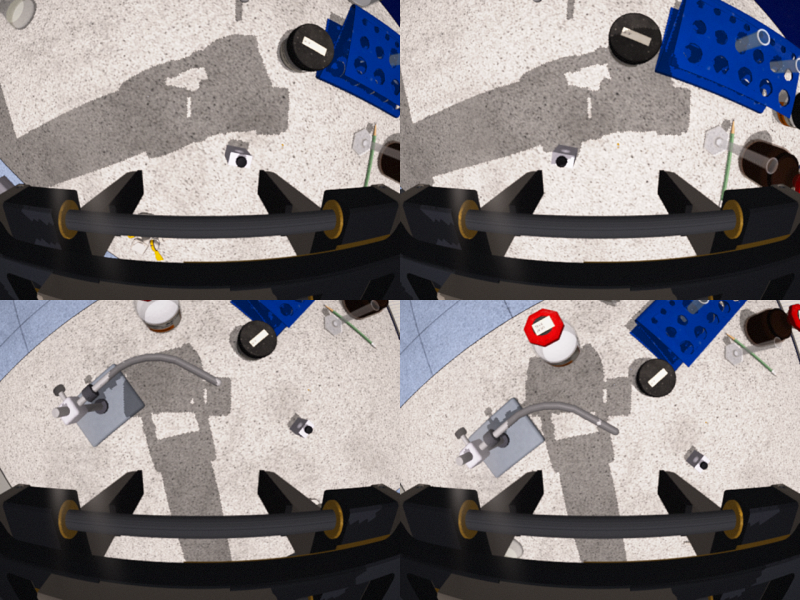

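The upper views show the block near (380,250) in b3 and (262,252) in b4 (full-resolution pixels). The lower ones show the whole rod: tip at about (348,132) in r3 and (345,212) in r4, with the ring by the post at left. I'll enlarge these.

Run:
```python
from h import *
d=pickle.load(open("w.pkl","rb"))
def crop(k,x,y,w,h,W,H):
    im=cv2.resize(d[k]["pixels"][y:y+h,x:x+w],(W,H),interpolation=cv2.INTER_CUBIC); return im
L=np.vstack([crop("r3",60,60,320,180,530,298),crop("r4",60,130,320,180,530,298)])
R=np.vstack([crop("b3",340,205,90,99,270,298),crop("b4",220,205,90,99,270,298)])
cv2.imwrite("pics/m3.png",np.hstack([L,R]))
# rod mask attempt by brightness/saturation
for k,pts in dict(r3=[(350,131),(300,96),(250,91),(200,105)],).items():
    for u,v in pts: print(k,u,v,d[k]["pixels"][v-6:v+12:2,u].tolist())
```

```text
r3 350 131 [[121, 123, 130], [147, 147, 153], [189, 190, 197], [199, 197, 205], [192, 192, 201], [175, 172, 180], [131, 131, 137], [136, 142, 151], [122, 126, 136]]
r3 300 96 [[125, 130, 134], [126, 130, 138], [136, 140, 148], [125, 132, 142], [127, 131, 140], [100, 103, 109], [120, 115, 122], [131, 130, 137], [135, 132, 140]]
r3 250 91 [[111, 114, 118], [113, 112, 117], [131, 130, 135], [121, 120, 127], [107, 107, 111], [94, 88, 97], [80, 79, 83], [114, 120, 125], [122, 126, 136]]
r3 200 105 [[125, 121, 130], [123, 121, 129], [114, 113, 117], [102, 102, 109], [87, 89, 93], [80, 83, 88], [112, 119, 127], [101, 101, 109], [105, 111, 121]]
```

View pics/m3.png

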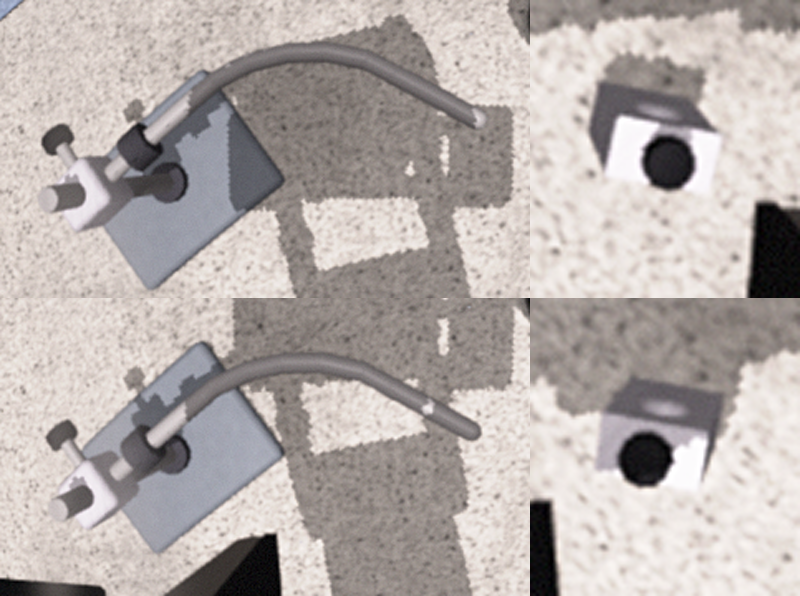

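r3/r4 crops: the rod is clear from the ring (crop (150,138) and (158,437)) to the tip ((484,120) and (478,434)). In the block crops the white top face and black screw are clear, and the bore opens on the upper side face. Next I'll refine the centreline and triangulate.

```bash
cat > meas.py <<'E'
from h import *
from scipy.interpolate import splprep,splev
from scipy.ndimage import map_coordinates
d=pickle.load(open("w.pkl","rb")); s=320/530
# block
cor={"b3":(np.array([[84,112],[190,130],[178,193],[75,178]])/3+[340,205]),"b4":(np.array([[78,112],[182,132],[172,190],[67,172]])/3+[220,205])}
P=np.array([tri([(d["b3"],cor["b3"][i],1),(d["b4"],cor["b4"][i],1)])[0] for i in range(4)]); print("block top corners 3D\n",P.round(4))
for k in cor:
    Q=np.array([onplane(d[k],u,.046,1) for u in cor[k]]); e=(Q[1]-Q[0]+Q[2]-Q[3])/2; f=(Q[0]-Q[3]+Q[1]-Q[2])/2
    print(k,"centre",Q.mean(0).round(4),"w,l",np.linalg.norm(e).round(4),np.linalg.norm(f).round(4),"bore heading from e,f",np.degrees(np.arctan2(e[0],-e[1])).round(1),np.degrees(np.arctan2(f[1],f[0])).round(1))
for k,u in dict(b3=(668,162),b4=(645,458-298)).items():
    o=dict(b3=(340,205),b4=(220,205))[k]; uv=np.array([(u[0]-530)/3+o[0],u[1]/3+o[1]]); print(k,"screw on .057",onplane(d[k],uv,.057,1).round(4))
# rod
H={"r3":np.array([(165,126),(182,112),(200,95),(215,83),(240,67),(270,56),(300,53),(330,56),(360,64),(390,77),(420,92),(450,107),(484,121)])*s+[60,60],
   "r4":(np.array([(175,421),(190,408),(215,390),(240,375),(270,366),(300,363),(330,366),(360,374),(390,389),(420,405),(450,421),(478,434)])-[0,298])*s+[60,130]}
C={}
for k in H:
    tck,_=splprep(H[k].T,s=2); u=np.linspace(0,1,60); p=np.array(splev(u,tck)).T; t=np.array(splev(u,tck,der=1)).T; t/=np.linalg.norm(t,axis=1)[:,None]; n=np.c_[-t[:,1],t[:,0]]
    g=cv2.GaussianBlur(d[k]["pixels"],(0,0),.8).astype(float)
    off=np.arange(-13,13.01,.25); new=[]
    for i in range(len(u)):
        pr=0
        for a in np.arange(-4,4.1,1):
            q=p[i]+a*t[i]+off[:,None]*n[i]
            pr=pr+np.array([map_coordinates(g[...,c],[q[:,1],q[:,0]],order=1) for c in range(3)])
        G=np.abs(np.gradient(pr,axis=1)).sum(0); best=max(((G[a]*G[b],off[a],off[b]) for a in range(len(off)) for b in range(a+36,min(a+66,len(off))) if abs(off[a]+off[b])<7))
        new.append(((best[1]+best[2])/2,best[2]-best[1]))
    new=np.array(new); m=cv2.medianBlur(new[:,0].astype(np.float32).reshape(-1,1),5).ravel()
    print(k,"corr",m[::6].round(1),"width",new[::6,1].round(1))
    q=p[1:-3]+m[1:-3,None]*n[1:-3]
    tck,_=splprep(np.vstack([q,H[k][-1:]]).T,s=.15*len(q)); C[k]=np.array(splev(np.linspace(0,1,600),tck)).T
out=[]
for i in range(0,600,15):
    zs=np.arange(.09,.17,.0005); X=np.array([onplane(d["r3"],C["r3"][i],z,1) for z in zs]); uv=proj(d["r4"],X,1)
    D=np.linalg.norm(uv[:,None]-C["r4"][None],axis=2); j=D.min(1).argmin(); 
    if D[j].min()<1: out.append(X[j])
out=np.array(out); np.save("rod.npy",out); print(out.round(4))
ring=tri([(d["r3"],np.array((150,138))*s+[60,60],1),(d["r4"],np.array((159,138))*s+[60,130],1)]);tip=tri([(d["r3"],H["r3"][-1],1),(d["r4"],H["r4"][-1],1)])
print("ring",ring,"tip",tip)
V=[]
for k,o in dict(r3=(60,60),r4=(60,130)).items():
    im=cv2.resize(d[k]["pixels"][o[1]:o[1]+180,60:380],(800,450),interpolation=cv2.INTER_CUBIC)
    for q in (C[k][::15]-o)*2.5: cv2.circle(im,tuple(int(v) for v in q),2,(0,0,255),-1)
    V.append(im[60:360])
cv2.imwrite("pics/m4.png",np.vstack(V))
E
python3 meas.py
```

```text
block top corners 3D
 [[ 0.4813 -0.1593  0.0385]
 [ 0.4953 -0.184   0.0426]
 [ 0.481  -0.1915  0.0447]
 [ 0.4673 -0.1668  0.0443]]
b3 centre [ 0.4815 -0.1744  0.046 ] w,l 0.0284 0.0176 bore heading from e,f 28.7 31.3
b4 centre [ 0.4824 -0.1753  0.046 ] w,l 0.0277 0.0162 bore heading from e,f 27.7 25.9
b3 screw on .057 [ 0.4819 -0.1736  0.057 ]
b4 screw on .057 [ 0.4827 -0.1743  0.057 ]
r3 corr [-1.8 -1.8 -0.9 -0.5 -0.5 -2.2 -3.  -2.6 -2.2 -1. ] width [ 9.   9.  12.2 12.2 12.5 14.  13.2 13.2 15.8 13. ]
r4 corr [-1.6  0.1 -0.6 -0.9  1.   2.1 -2.2 -1.1  0.  -0.8] width [ 9.2 11.  11.  13.8 10.  16.2 13.2 13.  10.2 13. ]
[[ 6.828e-01  6.410e-02  1.235e-01]
 [ 6.826e-01  5.850e-02  1.275e-01]
 [ 6.827e-01  5.350e-02  1.300e-01]
 [ 6.837e-01  4.980e-02  1.285e-01]
 [ 6.866e-01  4.790e-02  1.200e-01]
 [ 6.888e-01  4.530e-02  1.130e-01]
 [ 6.878e-01  4.000e-02  1.165e-01]
 [ 6.860e-01  3.420e-02  1.220e-01]
 [ 6.851e-01  2.940e-02  1.240e-01]
 [ 6.851e-01  2.550e-02  1.220e-01]
 [ 6.848e-01  2.140e-02  1.205e-01]
 [ 6.834e-01  1.690e-02  1.220e-01]
 [ 6.819e-01  1.240e-02  1.235e-01]
 [ 6.79
[... 379 characters left out ...]
.170e-01]
 [ 6.558e-01 -2.860e-02  1.160e-01]
 [ 6.523e-01 -3.130e-02  1.170e-01]
 [ 6.487e-01 -3.390e-02  1.185e-01]
 [ 6.450e-01 -3.640e-02  1.205e-01]
 [ 6.413e-01 -3.880e-02  1.225e-01]
 [ 6.379e-01 -4.120e-02  1.230e-01]
 [ 6.344e-01 -4.360e-02  1.235e-01]
 [ 6.310e-01 -4.590e-02  1.230e-01]
 [ 6.276e-01 -4.820e-02  1.230e-01]
 [ 6.242e-01 -5.060e-02  1.225e-01]
 [ 6.209e-01 -5.300e-02  1.215e-01]
 [ 6.176e-01 -5.530e-02  1.215e-01]
 [ 6.144e-01 -5.770e-02  1.210e-01]
 [ 6.112e-01 -6.010e-02  1.215e-01]]
ring (array([0.68074947, 0.08957112, 0.10934754]), [array([ 2. , -0.2]), array([-2. ,  0.2])]) tip (array([ 0.60822573, -0.06260734,  0.12279249]), [array([-0., -0.]), array([0., 0.])])
```

View pics/m4.png

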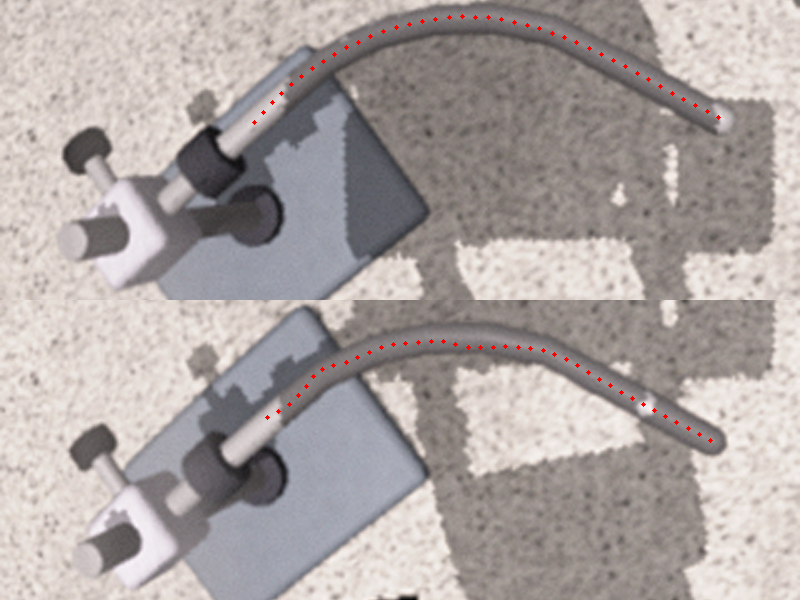

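The automatic centreline drifts to the shadow edges in places: at (500,347) in the lower view the dots sit on the rod's lower edge. I'll straighten the rod into strips and read its edges from those.

```bash
cat > strips.py <<'E'
from h import *
from scipy.interpolate import splprep,splev
d=pickle.load(open("w.pkl","rb")); s=.4
H={"r3":np.array([(215,160),(240,137),(270,109),(300,83),(340,54),(390,30),(430,20),(470,17),(510,19),(550,30),(600,54),(650,79),(700,106),(735,120)])*s+[60,84],
   "r4":np.array([(215,167),(240,145),(270,116),(300,90),(340,62),(390,44),(430,40),(470,40),(510,44),(550,54),(600,79),(650,107),(690,130),(725,147)])*s+[60,154]}
def curve(k):
    p=H[k]; tck,_=splprep(p.T,s=6); u=np.linspace(0,1,2000); q=np.array(splev(u,tck)).T
    L=np.r_[0,np.cumsum(np.linalg.norm(np.diff(q,axis=0),axis=1))]; x=np.linspace(0,L[-1],800)
    q=np.c_[np.interp(x,L,q[:,0]),np.interp(x,L,q[:,1])]; t=np.gradient(q,axis=0); t=cv2.GaussianBlur(t,(1,31),0); t/=np.linalg.norm(t,axis=1)[:,None]
    return q,np.c_[-t[:,1],t[:,0]],L[-1]
if __name__=="__main__":
    V=[]
    for k in H:
        q,n,L=curve(k); o=(np.arange(300)-150)/10
        M=q[None]+o[:,None,None]*n[None]; im=cv2.remap(d[k]["pixels"],M[...,0].astype(np.float32),M[...,1].astype(np.float32),cv2.INTER_CUBIC)
        for x in range(0,800,50): cv2.line(im,(x,0),(x,8 if x%100 else 16),(0,0,255),1)
        for y in range(0,300,50): cv2.line(im,(0,y),(10,y),(0,0,255),1)
        V.append(im)
    cv2.imwrite("pics/m5.png",np.vstack(V))
E
python3 strips.py
```

```text
(no output)
```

View pics/m5.png

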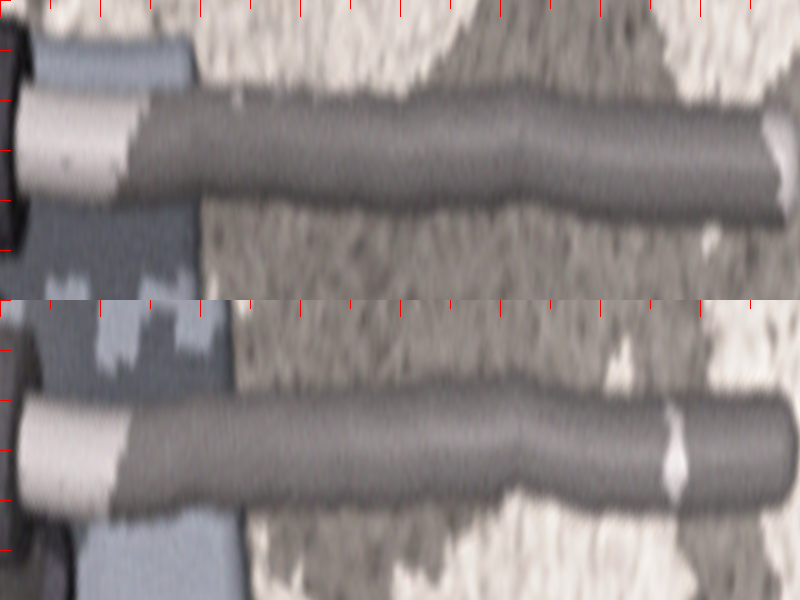

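The strips give clean edges in both views (upper: centre about row 144 rising to 155 and 140, then 166 at the tip; the ring face is at column 17, the tip at 797). I'll triangulate from these.

```bash
cat > rod.py <<'E'
from h import *
from strips import curve,d
from scipy.interpolate import UnivariateSpline
E={"r3":[(30,139.5),(100,143.5),(150,145.5),(200,143),(250,144),(300,146.5),(350,152),(400,155),(450,148),(500,141),(520,140),(560,147),(600,153.5),(650,159),(700,163),(760,166),(797,166)],
"r4":[(30,155.5),(60,159),(100,161),(150,159),(200,154.5),(250,149.5),(300,148),(350,147),(400,146),(450,143.5),(500,135.5),(520,133.5),(560,142),(600,151.5),(650,154.5),(700,154),(760,153.5),(797,153)]}
C={}
for k in E:
    q,n,L=curve(k); e=np.array(E[k]); x=np.arange(15,798); o=(np.interp(x,e[:,0],e[:,1])-150)/10; o=cv2.GaussianBlur(o.reshape(-1,1),(1,41),0).ravel(); C[k]=q[x]+o[:,None]*n[x]
out=[]
zs=np.arange(.10,.15,.0003)
for i in range(0,783,23):
    X=np.array([onplane(d["r3"],C["r3"][i],z,1) for z in zs]); uv=proj(d["r4"],X,1)
    D=np.linalg.norm(uv[:,None]-C["r4"][None],axis=2); j=D.min(1).argmin(); out.append(np.r_[X[j],D[j].min()])
out=np.array(out); np.save("rod.npy",out[:,:3])
seg=np.diff(out[:,:2],axis=0); s=np.r_[0,np.cumsum(np.linalg.norm(seg,axis=1))]
print(np.c_[s*1e3,out[:,:3]*1e3,out[:,3],np.r_[np.degrees(np.arctan2(-seg[:,1],-seg[:,0])),0]].round(1))
for x in (0,): print("ring face pts on plane .1225", onplane(d["r3"],C["r3"][0],.1225,1).round(4),onplane(d["r4"],C["r4"][0],.1225,1).round(4))
print("tip",tri([(d["r3"],C["r3"][-1],1),(d["r4"],C["r4"][-1],1)]))
E
python3 rod.py
```

```text
[[ 0.000e+00  6.781e+02  8.760e+01  1.231e+02  1.000e-01  1.049e+02]
 [ 5.700e+00  6.796e+02  8.210e+01  1.225e+02  0.000e+00  1.015e+02]
 [ 1.150e+01  6.808e+02  7.640e+01  1.225e+02  1.000e-01  1.027e+02]
 [ 1.710e+01  6.820e+02  7.090e+01  1.219e+02  0.000e+00  1.007e+02]
 [ 2.270e+01  6.830e+02  6.540e+01  1.216e+02  1.000e-01  1.028e+02]
 [ 2.810e+01  6.842e+02  6.010e+01  1.204e+02  1.000e-01  9.740e+01]
 [ 3.380e+01  6.850e+02  5.450e+01  1.204e+02  1.000e-01  9.900e+01]
 [ 3.930e+01  6.858e+02  4.910e+01  1.198e+02  1.000e-01  9.390e+01]
 [ 4.500e+01  6.862e+02  4.340e+01  1.201e+02  0.000e+00  9.210e+01]
 [ 5.050e+01  6.864e+02  3.790e+01  1.198e+02  1.000e-01  8.810e+01]
 [ 5.610e+01  6.862e+02  3.230e+01  1.198e+02  1.000e-01  8.460e+01]
 [ 6.170e+01  6.857e+02  2.670e+01  1.198e+02  1.000e-01  7.900e+01]
 [ 6.750e+01  6.846e+02  2.110e+01  1.207e+02  1.000e-01  7.710e+01]
 [ 7.300e+01  6.834e+02  1.570e+01  1.207e+02  0.000e+00  7.310e+01]
 [ 7.850e+01  6.818e+02  1.040e+01  1.207e+02  0.000e+00  6.970e+01]
 [ 8.390e+01  6.799e+02  5.300e+00  1.207e+02  0.000e+00  6.610e+
[... 785 characters left out ...]
2 -4.160e+01  1.216e+02  0.000e+00  3.410e+01]
 [ 1.534e+02  6.334e+02 -4.450e+01  1.213e+02  1.000e-01  3.430e+01]
 [ 1.586e+02  6.291e+02 -4.740e+01  1.207e+02  1.000e-01  3.370e+01]
 [ 1.638e+02  6.248e+02 -5.030e+01  1.207e+02  1.000e-01  3.430e+01]
 [ 1.691e+02  6.205e+02 -5.330e+01  1.207e+02  1.000e-01  3.450e+01]
 [ 1.743e+02  6.162e+02 -5.620e+01  1.210e+02  1.000e-01  3.470e+01]
 [ 1.795e+02  6.119e+02 -5.920e+01  1.225e+02  1.000e-01  3.670e+01]
 [ 1.846e+02  6.077e+02 -6.230e+01  1.237e+02  1.000e-01  0.000e+00]]
ring face pts on plane .1225 [0.6783 0.0878 0.1225] [0.678  0.0887 0.1225]
tip (array([ 0.60770155, -0.06232481,  0.12403484]), [array([0.1, 0. ]), array([-0.1, -0. ])])
```

The rod is nearly flat at z ≈ 0.1217: free leg at heading 34.4°, seat leg at 102.5°, total bend 68°, straights 63 and about 45 mm. All of this fits the description. Now the grasp.

```bash
cat > grasp.py <<'E'
from h import *
d=pickle.load(open("w.pkl","rb")); print("jar lid",onplane(d["b3"],(496,75),.068,1).round(3),onplane(d["b4"],(1.6*234,1.6*37),.068,1).round(3))
y=np.radians(28.5); p=np.array([.4822,-.1745])
bot.set_gripper(.65)
bot.goto([*p,.12],rv(y)); bot.line_to([*p,.011],max_speed=.12); bot.hold(.2)
print("F free",bot.current_contact_force())
bot.set_gripper(0.,35); bot.hold(.2)
print(bot.current_opening()*92,bot.current_grip_force(),bot.current_contact_force())
bot.line_to([*p,.05],max_speed=.1); bot.line_to([*p,.19]);bot.hold(.2)
print(bot.current_opening()*92,bot.current_grip_force(),bot.current_contact_force(),bot.current_clock())
# pre-thread: 30 mm outside the tip
h=np.radians(34.4); t=np.array([np.cos(h),np.sin(h)]); q=np.array([.6078,-.0623])-.03*t
bot.goto([*q,.19],rv(h)); bot.line_to([*q,.1217-.019],max_speed=.1); bot.hold(.3)
print(bot.current_ee_pos(),bot.current_contact_force(),bot.current_clock())
c=bot.read_camera("wrist"); pickle.dump(c,open("pre.pkl","wb"))
cv2.imwrite("pics/m6.png",cv2.resize(c["pixels"][100:400,200:440],(640,800))[:600] if 0 else c["pixels"])
E
python3 grasp.py
```

```text
jar lid [ 0.643 -0.149  0.068] [ 0.647 -0.151  0.068]
F free [ 0.84249489 -1.23605699  0.4300308 ]
28.068351389486107 34.9902069568634 [-0.32381509 -0.70671745  0.04974525]
27.865192125922356 34.99035805463791 [ 0.31420333 -0.0549485  -0.97945539] 13.2333
[ 0.58331403 -0.07933198  0.10313905] [ 0.43677166  0.46652129 -1.23379948] 15.1667
```

View pics/m6.png

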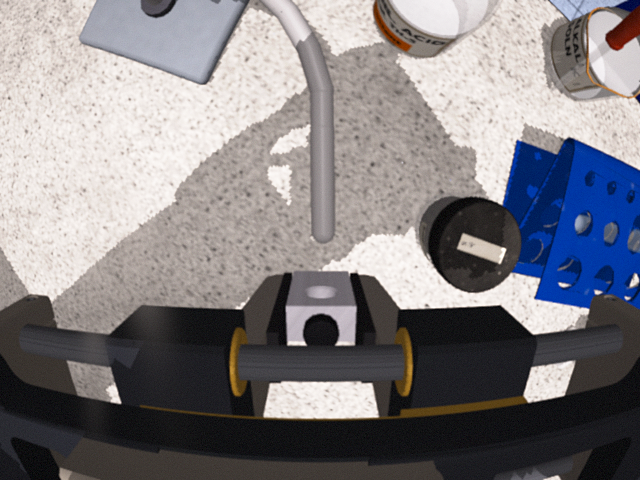

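The block is held square in the fingers (bore at (321,292)), and the rod tip at (323,238) is in line with it. I'll check the lateral offset numerically before threading.

Run:
```python
from h import *
c=pickle.load(open("pre.pkl","rb")); p=np.array(bot.current_ee_pos()); R=Ro.from_rotvec(bot.current_tool_rot()).as_matrix(); b=p-.019*R[:,2]
print("bore",b,"heading",np.degrees(np.arctan2(R[1,0],R[0,0])))
for a in (0,.008,.03,.05,.07,.09): print(a,proj(c,b+a*R[:,0],1).round(1))
print("block top corners exp",proj(c,np.array([b+.008*R[:,0]+y*R[:,1]+.016*np.array([0,0,1]) for y in(-.014,.014)]),1).round(1))
g=cv2.GaussianBlur(c["pixels"],(0,0),.7).astype(float).mean(2)
for r in (285,300,310)+tuple(range(110,236,15)):
    row=g[r-3:r+4].mean(0); gr=np.abs(np.gradient(row)); w=(275,368) if r>250 else (302,344)
    m=(w[0]+w[1])//2; l=w[0]+gr[w[0]:m-4].argmax(); rr=m+5+gr[m+5:w[1]].argmax(); print(r,l,rr,(l+rr)/2)
```

```text
bore [ 0.58320836 -0.07928317  0.12200819] heading 34.40468638831609
0 [[323.2 306.5]]
0.008 [[323.2 289.7]]
0.03 [[323.3 240.7]]
0.05 [[323.4 193.2]]
0.07 [[323.4 144.6]]
0.09 [[323.4  96.3]]
block top corners exp [[288.3 303.7]
 [358.7 303.7]]
285 290 351 320.5
300 287 355 321.0
310 285 356 320.5
110 309 333 321.0
125 310 333 321.5
140 306 334 320.0
155 310 334 322.0
170 310 335 322.5
185 310 335 322.5
200 310 335 322.5
215 311 335 323.0
230 311 335 323.0
```

```bash
cat >> h.py <<'E'
def F(n=5):
    v=[]
    for _ in range(n): bot.hold(.02); v.append(bot.current_contact_force())
    return np.mean(v,axis=0)
def bore_to(b,yaw,speed=.05):
    bot.line_to([b[0],b[1],b[2]-.019],rot=rv(yaw),max_speed=speed)
def axes(yaw): # forward, left, up
    return np.array([[np.cos(yaw),np.sin(yaw),0],[-np.sin(yaw),np.cos(yaw),0],[0,0,1.]])
E
cat > thread.py <<'E'
from h import *
yaw=np.radians(34.8); A=axes(yaw)
tip=np.array([.6078,-.0623,.1217])-.001*A[1]
o=np.zeros(2)
bore_to(tip-.03*A[0],yaw); bot.hold(.2); f0=F(10); print("f0",f0.round(2),F(10).round(2))
for a in np.r_[-.018,-.013,np.arange(-.010,.0221,.002)]:
    bore_to(tip+a*A[0]+o[0]*A[1]+o[1]*A[2],yaw)
    f=A@(F(3)-f0); print((a*1e3).round(1),f.round(2),(o*1e3).round(2))
    if np.linalg.norm(f)>6: print("high"); break
    if np.linalg.norm(f[1:])>1.5: o+=np.clip(1e-4*f[1:],-.0004,.0004)
np.save("f0.npy",f0)
print(bot.current_clock(),bot.current_ee_pos())
E
python3 thread.py
```

```text
f0 [-0.22 -0.19 -1.16] [-0.21 -0.12 -1.01]
-18.0 [ 1.  -0.2  0.3] [0. 0.]
-13.0 [0.23 0.26 0.66] [0. 0.]
-10.0 [-0.12 -0.32 -0.25] [0. 0.]
-8.0 [0.06 0.03 0.15] [0. 0.]
-6.0 [-0.02 -0.16 -0.74] [0. 0.]
-4.0 [ 1.13  0.26 -0.99] [0. 0.]
-2.0 [ 0.32  0.02 -1.7 ] [0. 0.]
0.0 [ 0.27  0.59 -1.33] [ 0.   -0.17]
2.0 [ 0.44 -0.18 -2.02] [ 0.   -0.17]
4.0 [ 0.51  1.05 -1.67] [-0.02 -0.37]
6.0 [ 0.5   0.32 -1.27] [ 0.09 -0.54]
8.0 [ 0.68  0.1  -1.94] [ 0.09 -0.54]
10.0 [ 0.58  0.07 -1.25] [ 0.1  -0.73]
12.0 [ 0.62  0.03 -1.51] [ 0.1  -0.73]
14.0 [ 0.07 -0.22 -1.24] [ 0.1  -0.88]
16.0 [ 0.59 -0.12 -1.55] [ 0.1  -0.88]
18.0 [ 0.28  0.02 -0.71] [ 0.09 -1.04]
20.0 [ 0.81  0.17 -0.68] [ 0.09 -1.04]
22.0 [ 0.77  0.4  -0.63] [ 0.09 -1.04]
21.8417 [ 0.62649191 -0.0503771   0.10166333]
```

Threaded with very light contact. Next I'll feel for the bore's centre on the rod.

```bash
cat > probe.py <<'E'
from h import *
yaw=np.radians(34.8); A=axes(yaw); f0=np.load("f0.npy")
tip=np.array([.6078,-.0623,.1217])-.001*A[1]
b=tip+.022*A[0]+.00009*A[1]-.00104*A[2]
c=b.copy()
for ax in (2,1):
    lim=[]
    for sg in (1,-1):
        for k in range(1,9):
            bore_to(c+sg*k*.0005*A[ax],yaw); f=A@(F(3)-f0)
            if -sg*f[ax]>2.5: break
        lim.append(sg*k*.5); print(ax,sg*k*.5,f.round(2))
    c=c+A[ax]*.0005*(lim[0]+lim[1]); bore_to(c,yaw)
print("centre",c,"shift",(A@(c-b)*1e3).round(2),(A@(F(5)-f0)).round(2),bot.current_clock()); np.save("c.npy",c)
E
python3 probe.py
```

```text
2 1.0 [ 0.9   0.5  -2.95]
2 -4.0 [0.03 0.46 0.27]
1 2.5 [-0.66 -2.99 -0.6 ]
1 -3.0 [ 1.66  3.43 -0.62]
centre [ 0.62652731 -0.05069683  0.11916   ] shift [-0.   -0.25 -1.5 ] [ 0.03 -0.17  0.4 ] 28.725
```

```bash
cat > slide.py <<'E'
from h import *
from scipy.interpolate import UnivariateSpline as US
import sys
P=np.load("rod.npy")[::-1]; f0=np.load("f0.npy"); c=np.load("c.npy")
u=np.r_[0,np.cumsum(np.linalg.norm(np.diff(P[:,:2],axis=0),axis=1))]
sx,sy=[US(u,P[:,i],s=len(u)*(.0002)**2) for i in(0,1)]; sz=US(u,P[:,2],s=len(u)*.0007**2)
L=u[-1]
def pt(s): return np.array([sx(s),sy(s),0.119+(sz(s)-.1216)*.7])+[.0003,-.0012,0]
def head(s): e=pt(min(s+.008,L))-pt(max(s-.008,0)); return np.arctan2(e[1],e[0])
if __name__=="__main__":
    s0=u[0]+np.dot(c[:2]-P[0,:2],[np.cos(.607),np.sin(.607)]); print("L",L,"s0",s0, (pt(s0)-c).round(4))
    lat,up=0.,c[2]-pt(s0)[2]; end=L-.013; st=0
    for s in np.arange(s0+.003,end+.003,.003):
        s=min(s,end); y=head(s); A=axes(y)
        bore_to(pt(s)+lat*A[1]+up*A[2],y,.06); f=A@(F(2)-f0); m=bot.current_ft_torque()[2]
        print(int(s*1e3),int(np.degrees(y)),f.round(1),round(lat*1e3,2),round(up*1e3,2),round(m,2))
        if abs(f[0])>6 or np.linalg.norm(f[1:])>8: print("STOP"); break
        g=np.where(np.abs(f[1:])>.7,f[1:],0)*2e-4; g=np.clip(g,-.0006,.0006); lat+=g[0]; up+=g[1]
    np.save("st.npy",[s,lat,up]); print(bot.current_clock())
E
python3 slide.py
```

```text
L 0.1846418127872707 s0 0.022032458015009734 [-0.0004 -0.0001 -0.0001]
25 32 [-0.2 -0.2  0.6] 0.0 0.05 0.0
28 32 [ 0.2 -0.5 -0.6] 0.0 0.05 -0.07
31 32 [0.2 0.3 0.2] 0.0 0.05 0.01
34 32 [-0.4  0.4  0.8] 0.0 0.05 -0.02
37 33 [0.2 0.  0.1] 0.0 0.2 -0.01
40 34 [ 0.9 -0.7  0.2] 0.0 0.2 0.02
43 35 [-0.   0.5  0.5] -0.14 0.2 0.02
46 36 [0.1 0.2 0.7] -0.14 0.2 -0.0
49 37 [0.8 0.5 0.5] -0.14 0.2 -0.05
52 38 [0.  0.2 0.1] -0.14 0.2 0.03
55 40 [ 0.1 -0.4  0.8] -0.14 0.2 0.04
58 41 [ 0.6  0.5 -0.1] -0.14 0.37 0.06
61 43 [ 0.3 -0.3 -0.3] -0.14 0.37 -0.02
64 44 [ 0.2 -0.1  0.2] -0.14 0.37 -0.03
67 46 [0.5 0.4 0.1] -0.14 0.37 -0.06
70 48 [ 0.6 -0.5 -0.3] -0.14 0.37 -0.01
73 49 [ 0.6 -0.1  0.3] -0.14 0.37 -0.04
76 51 [0.6 0.6 0. ] -0.14 0.37 0.0
79 53 [ 0.4 -0.4 -0.6] -0.14 0.37 -0.02
82 55 [ 0.3 -0.2 -0.2] -0.14 0.37 -0.02
85 57 [ 0.3 -0.   0.4] -0.14 0.37 -0.0
88 59 [ 0.8 -0.1  0.2] -0.14 0.37 -0.05
91 61 [-0.   0.  -0.1] -0.14 0.37 -0.01
94 63 [-0.6 -0.3  0.2] -0.14 0.37 0.01
97 65 [ 0.4  0.1 -0.6] -0.14 0.37 -0.03
100 67 [1.1 0.7 0.2] -0.14 0.37 0.03
103 69 [-0.2  0.3  0.3] -0.14 0.37 0.0
106 71
[... 225 characters left out ...]
-0.03
124 83 [-0.1 -0.2 -0.3] -0.33 0.37 0.03
127 84 [ 0.5 -0.5  0.2] -0.33 0.37 0.02
130 86 [-0.3 -0.2  0.2] -0.33 0.37 -0.03
133 88 [ 0.1 -0.4  0.5] -0.33 0.37 0.02
136 89 [0.5 0.4 0.2] -0.33 0.37 -0.05
139 91 [-0.1 -0.6  0.1] -0.33 0.37 -0.02
142 92 [ 0.  -0.3 -0.1] -0.33 0.37 -0.01
145 94 [ 0.6 -0.3  0.2] -0.33 0.37 -0.04
148 95 [-0.1 -0.2 -0.4] -0.33 0.37 0.02
151 97 [-0.3 -0.2  0.5] -0.33 0.37 -0.01
154 98 [ 0.6 -0.8  0. ] -0.33 0.37 -0.01
157 99 [ 0.3 -0.1 -0.5] -0.48 0.37 -0.03
160 100 [0.4 0.4 0.4] -0.48 0.37 -0.01
163 101 [ 0.4  0.4 -0. ] -0.48 0.37 0.0
166 102 [ 0.9 -0.8  0.2] -0.48 0.37 0.0
169 103 [ 0.5 -0.7 -0.2] -0.64 0.37 -0.02
171 104 [ 0.1 -0.6  0.1] -0.64 0.37 0.05
42.8917
```

Almost no contact force all the way round, so I'll check once that the block is really on the rod.

Run:
```python
from h import *
c=bot.read_camera("wrist")["pixels"]; d=bot.read_camera("side")["pixels"]
a=cv2.resize(c[60:360,160:480],(480,450),interpolation=cv2.INTER_CUBIC); b=cv2.resize(d[120:300,286:414],(320,450),interpolation=cv2.INTER_CUBIC)
cv2.imwrite("pics/m7.png",np.hstack([a,b]))
```

```text
(no output)
```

View pics/m7.png

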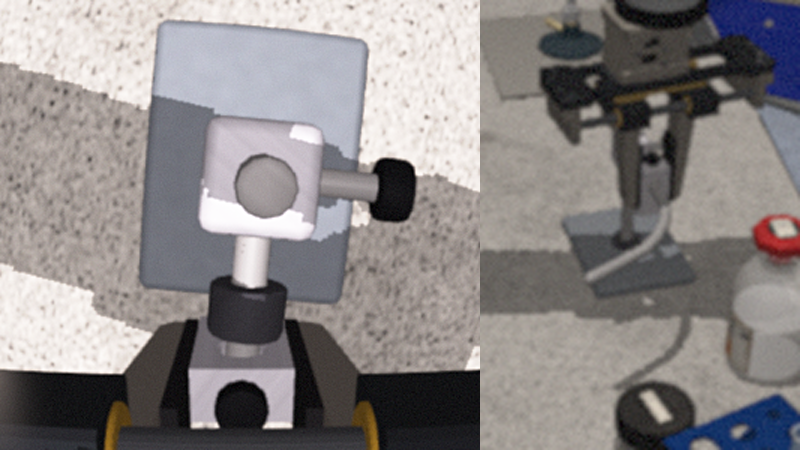

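The block is on the seat leg, with the dark ring right ahead of it at (248,308); the view shows the seat leg turned about 2–3° clockwise from the tool heading. Now I press.

```bash
cat > press.py <<'E'
from h import *
from slide import pt
s,lat,up=np.load("st.npy"); f0=np.load("f0.npy")
y=np.radians(101.8); A=axes(y); b=pt(s)+lat*axes(np.radians(104))[1]+up*A[2]
bore_to(b,y); bot.hold(.1); print("f0",(A@(F(4)-f0)).round(2))
step=.001; a=0; f=np.zeros(3)
while a<.02:
    a+=step; bore_to(b+a*A[0],y,.03); f=A@(F(3)-f0); print((a*1e3).round(2),f.round(2),((A@(np.array(bot.current_ee_pos())-b))[0]*1e3).round(2))
    if -f[0]>5: step=.0004
    if -f[0]>9.6 or np.linalg.norm(f[1:])>5: break
for _ in range(12): bot.hold(.06); print((A@(F(3)-f0)).round(1)[0],end=" ")
print(bot.current_clock()); np.save("end.npy",np.r_[b,a])
E
python3 press.py
```

```text
f0 [ 0.44  0.   -0.01]Traceback (most recent call last):
  File "press.py", line 8, in <module>
    a+=step; bore_to(b+a*A[0],y,.03); f=A@(F(3)-f0); print((a*1e3).round(2),f.round(2),((A@(np.array(bot.current_ee_pos())-b))[0]*1e3).round(2))
                                                           ^^^^^^^^^^^^^
AttributeError: 'float' object has no attribute 'round'
```

```bash
sed -i 's/(a\*1e3).round(2)/round(a*1e3,2)/' press.py; python3 press.py
```

```text
f0 [ 0.3  -0.27  0.2 ]
1.0 [ 0.1 -0.4  0.3] 1.08
2.0 [0.12 0.26 0.3 ] 2.03
3.0 [ 0.28 -0.51  0.4 ] 3.04
4.0 [ 0.19 -0.56 -0.82] 4.01
5.0 [-4.59 -0.5  -0.37] 4.19
6.0 [-7.55  0.18 -0.8 ] 4.26
6.4 [-7.97 -0.1  -0.45] 4.28
6.8 [-9.19 -0.19 -1.38] 4.24
7.2 [-9.89  0.32 -1.16] 4.32
-10.4 -9.9 -9.7 -10.2 -10.0 -10.0 -10.2 -9.8 -10.5 -9.6 -10.2 -10.2 48.125
```

Run:
```python
from h import *
e=np.load("end.npy"); b,a=e[:3],e[3]; f0=np.load("f0.npy"); y=np.radians(101.8); A=axes(y)
bore_to(b+.0044*A[0],y,.03); print((A@(F(4)-f0)).round(2))
bore_to(b+.0042*A[0]-.001*A[2],y,.03); print((A@(F(4)-f0)).round(2))
bot.set_gripper(.6); print(bot.current_opening(),F(3).round(2))
p=bot.current_ee_pos(); bot.line_to([p[0],p[1],p[2]+.12],max_speed=.1); bot.hold(.4)
c=bot.read_camera("wrist")["pixels"]; d=bot.read_camera("side")["pixels"]
cv2.imwrite("pics/m8.png",np.hstack([cv2.resize(c[60:360,160:480],(480,450),interpolation=cv2.INTER_CUBIC),cv2.resize(d[120:300,286:414],(320,450),interpolation=cv2.INTER_CUBIC)]))
print(bot.current_clock(),F(3).round(2))
```

```text
[-3.96 -0.19 -0.26]
[-3.43 -0.63  0.37]
0.6008731571995032 [-0.28  0.34 -0.47]
51.2333 [ 0.11 -0.07 -0.02]
```

View pics/m8.png

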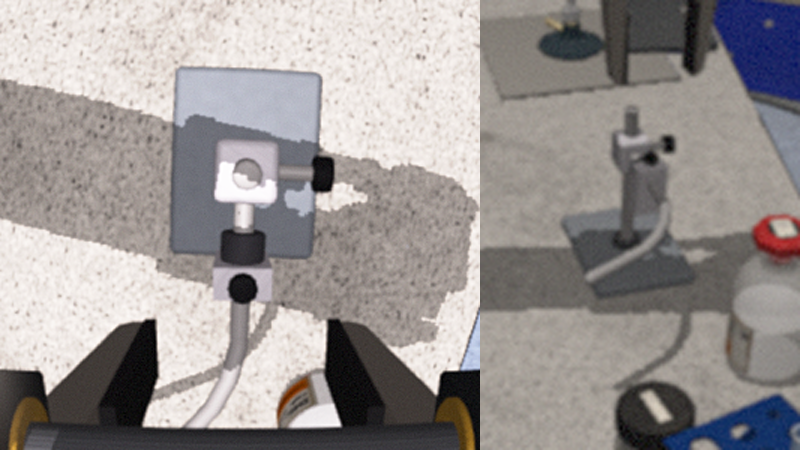

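The block hangs upright on the rod, flush against the ring at (243,268), and the gripper is clear of it.

```bash
python3 -c "
from workcell import bot
print(bot.job_done())"
```

```text
the job is handed in; nothing more can be done
None
```

The block is threaded onto the rod, slid round the bend, pressed home against the stop ring at about 10 N for over a second, released hanging upright, and the job was handed in at about 51 s; the handover returned no verdict.

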